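# Move the three sample containers on to their next lab stations

### The job

Move all three samples on to their next station: the steel cup with the two ears goes from the balance into the shaker, the tall tin from the shaker to the middle of the perforated rack, and the low wide tin from the rack to the middle of the balance pan. Turn the cup so that its ears drop into the two gaps of the shaker's ring and it stands fully down on the seat; each station takes only one container, and the free cork mat is there to park one meanwhile. Keep all three upright throughout and leave them standing released.

Things in the scene. Friction and masses are not known exactly. Their poses are not given: they have to be found in the camera images.
- cup_mid (a point): Open steel cup, 52 mm outside diameter, 70 mm tall, 3 mm wall, about 160 g, with two flat ears at its foot on opposite sides: 14 mm wide, 6 mm thick, level with the underside, reaching 47 mm from the axis. Point: on the axis, half-way up (35 mm above the underside). x axis: along the ears; z up. Starts on the balance pan at any yaw. Grip it across the ears' line (closing along its y).
- tall_mid (a point): Tall closed aluminium tin, round, 42 mm body with a 44 mm lid (top 10 mm), 80 mm tall, about 220 g. The point is on the axis half-way up (40 mm above the underside), z up. Starts inside the shaker's ring.
- low_mid (a point): Low wide closed aluminium tin, round, 56 mm body with a 58 mm lid (top 12 mm), 46 mm tall, about 250 g. The point is on the axis half-way up (23 mm above the underside), z up. Starts on the perforated rack.
- pan (a point): Centre of the top face of the round steel pan (110 mm diameter, 56 mm above the table) of the white laboratory balance (fixed, body 150 x 130 mm, 42 mm tall, display strip on its -x side). z up. The pan does not move.
- seat (a point): Centre of the seat, a dark round plate 120 mm across, 50 mm above the table, on the grey shaker (fixed, off, body 160 x 140 mm). On it an aluminium ring wall, 10 mm high, 70 mm inside and 82 mm outside diameter, has two opposite gaps 36 mm wide. x axis: through both gaps; z up. The cup goes in, ears in the gaps, either way round, with 9 mm play; ears on the wall leave it 10 mm high.
- rack_top (a point): Centre of the top face of the square perforated steel rack (fixed, 140 x 140 mm, 30 mm above the table, on four feet). z up.
- mat_top (a point): Centre of the top face of the round cork mat (fixed, 120 mm diameter, 6 mm thick), the free parking place. z up.
Things that resemble listed ones, but are neither listed nor needed, are in the scene too. What is shaped like the part that bears tall_mid but green or yellow is not meant.

How it is judged (in metres and radians):
At the end, for the whole second after the job is handed in: Cup fully down on the shaker seat, within 13 mm of its centre, ears in the gaps (within 0.5 rad); tall tin within 20 mm of the rack's centre; low tin within 20 mm of the pan's centre. Each at its standing height within 5 mm, upright within 0.12 rad, at rest, released (horizontal distance between cup_mid and seat below 0.013 m and z of cup_mid in the frame of seat between 0.03 and 0.04 m and angle between each of cup_mid, tall_mid, low_mid's own z axis and vertical below 0.12 rad and linear speed of each of cup, talltin, lowtin below 0.02 m/s and angular speed of each of cup, talltin, lowtin below 0.2 rad/s and angle between the x axis of cup_mid and the x axis of seat, either way round below 0.5 rad and horizontal distance between tall_mid and rack_top below 0.02 m and z of tall_mid in the frame of rack_top between 0.035 and 0.045 m and horizontal distance between low_mid and pan below 0.02 m and z of low_mid in the frame of pan between 0.018 and 0.028 m); the robot touches nothing.
It fails at once if the cup is tipped (more than 0.6 rad from upright) (angle between cup_mid's own z axis and vertical above 0.6 rad).
It fails at once if the tall tin is tipped (more than 0.6 rad from upright) (angle between tall_mid's own z axis and vertical above 0.6 rad).
It fails at once if the low tin is tipped (more than 0.6 rad from upright) (angle between low_mid's own z axis and vertical above 0.6 rad).
It also fails if it takes over 109 s, if anything falls off the work surface, if the arm or the gripper's body presses on something with over 40 N, if the wrist force passes 120 N, or if a joint passes its speed limit or range.

### The arm

A 6-joint arm with a two-finger parallel gripper is mounted at the origin on the work surface. World frame = base frame: x ahead of the robot, y to its left, z up, the work surface at z = 0. Lengths are in mm, angles in degrees, forces in N, time in s.
With the tool pointing down it reaches from about 350 to 850 mm from the base axis. Payload 8.1 kg.
Tool frame: the origin (TCP) lies at the very end of the fingers, on their centre line; the grasp point (between the pads) lies 19 mm behind it; z points along the fingers, y is the direction in which the jaws open and shut (so a half turn about z gives the same grasp; the last joint's range is limited). The gripper opens to 85 mm and grips with 20 to 120 N. Pads are 22 mm wide; open, the fingers measure 114 mm over their backs; the gripper's body (76 mm by 85 mm) begins 54 mm behind the grasp point. The pads swing forward as they close: fully open they stand 13 mm farther back than shut.
Start: joints at [-71.356, 7.471, 85.268, -0, 87.261, -4.893], TCP at [239.626, -550.077, 231.292] pointing down, gripper open.
Joint ranges: [-169.43, 169.43], [-51.17, 129.36], [1.28, 143.12], [-76.62, 256.62], [0, 156.53], [-152.29, 152.29]. Speed limits (degrees/s): [136.94, 136.94, 159.86, 180, 180, 180].

### API

Orientations are given as [roll, pitch, yaw] about the fixed x, y, z axes, in that order (R = Rz(yaw) Ry(pitch) Rx(roll)).
In Python, from bench import sensors, viewer, job gives the robot as it stands.
- The arm moves only by the shell command python3 -m pendant 'ROWS' [FORCE]. ROWS is JSON, one flat list of numbers, 5 for each row, row after row: the shift along the world's x, y, z in mm, then the turn about the world's z in rad, then the finger opening in mm, from 0 to 85.4. In form: [x, y, z, twist, hand, x, y, z, twist, hand, ...]. A call has 1 to 12 rows; each row shifts and turns the pose as measured when the row begins; what a row does not reach is not made up. A row lasts 1/12 s, in which the tool goes at most 41.7 mm and 7.16 degrees, less where a joint would pass 70% of its speed; a pose out of reach is approached as far as the arm can. A call with a gripper value outside its range is refused whole. The fingers move at their own pace and stop on an object; FORCE is the grip in N (left out, the last holds). Time passes only in rows, so rows that do not move let the fingers close. It gives the time, the measured TCP pose, the force and the opening at its end, in the units of the state.
- sensors.sense(): the state, without advancing time (a new reading comes with each control period).
- viewer.snapshot(name): name is "side" or "top" or "wrist"; returns a dict with "frame" (420x560x3 uint8, blue, green, red), "z_map" (420x560 float32, mm along the optical axis (not along the pixel's ray), 0 where there is no reading), "fx", "fy", "cx", "cy" (pixels), "view" (4x4, takes a point from world to camera coordinates). Camera axes: x right, y down, z forward; pixel columns grow to the right and rows downward; lengths in mm; the calibration is good to about 2 mm. A picture is of the moment at which its call begins.
- job.hand_in(): hands the job in, once; it reports no verdict.
The state is a dict: "time": time; "joint_pos": joint angles; "qd": joint speeds; "joint_efforts": joint torques, N m; "tool_pos": TCP position; "tcp_rot": TCP orientation; "ft_force": force on the tool from outside, world axes, zero at the start; "wrist_torque": the same for the moment, N m; "finger_gap": finger opening in mm.
Only numpy, scipy, OpenCV 4.12 (cv2) and the standard library are available. Lean on these libraries where they do the work, as an engineer would, in place of code of your own. Each camera call takes 0.05 s, during which the arm holds its last target.

## Working session

There is one attempt and no reset: what is moved stays moved. The work goes in short steps, Python scripts to look and compute and a shell command to move; the robot and the scene stay as the last step left them, time stands still between calls to the robot, and variables do not carry over. Pictures are saved under pics/ and viewed, and the job is handed in when it is done.

```bash
ls; mkdir -p pics
cat > h.py <<'E'
import numpy as np, cv2
from bench import sensors, viewer, job
def snap(n,f):
    s=viewer.snapshot(n); cv2.imwrite('pics/'+f+'.png',s['frame']); np.savez('pics/'+f+'.npz',**{k:s[k] for k in s}); return s
def pts(s):
    z=s['z_map']; v,u=np.mgrid[:z.shape[0],:z.shape[1]]
    P=np.stack([(u-s['cx'])/s['fx']*z,(v-s['cy'])/s['fy']*z,z,np.ones_like(z)],-1)
    W=P@np.linalg.inv(s['view']).T
    W[z==0]=np.nan
    return W[...,:3]
E
python3 - <<'E'
from h import *
s=sensors.sense(); print(s)
for n in ['top','side','wrist']: snap(n,n+'0')
E
```

```text
pics
{'time': 0.0, 'joint_pos': array([-7.13553177e+01,  7.51630149e+00,  8.53289293e+01,  2.95294894e-03,
        8.72624389e+01, -4.89391794e+00]), 'qd': array([ 0.0402812 , -0.03430576, -0.04944031,  0.0521106 ,  0.03249543,
        0.08389593]), 'joint_efforts': array([-1.21692432e-03, -5.69410014e+01, -5.00547945e+01, -5.39226057e-04,
        1.47797138e-02,  3.97405313e-05]), 'tool_pos': array([ 239.47249901, -549.53697336,  230.23535648]), 'tcp_rot': array([-1.79892974e+02, -1.21239759e-02,  2.35384451e+01]), 'ft_force': array([ 1.04663073,  0.00167249, -0.42870309]), 'wrist_torque': array([-0.00655157,  0.02273568,  0.02220109]), 'finger_gap': 85.36905064535449}
```

View pics/top0.png

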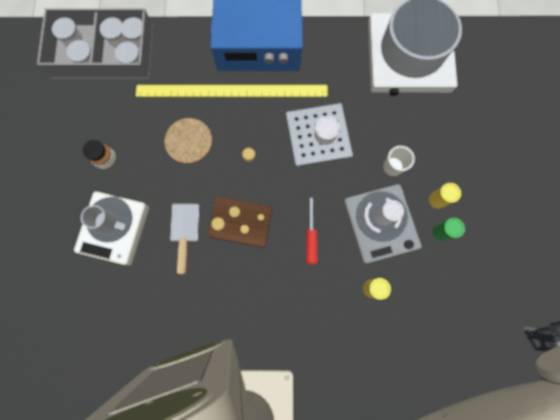

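View pics/side0.png

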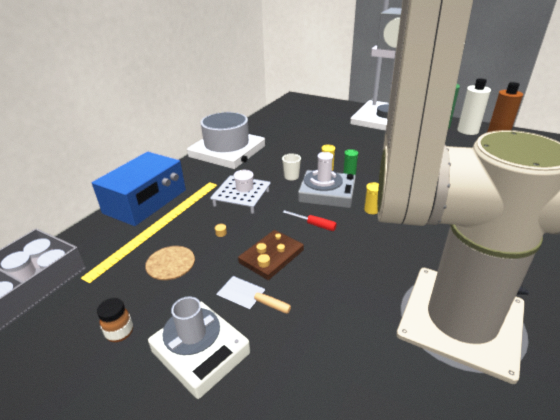

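View pics/wrist0.png

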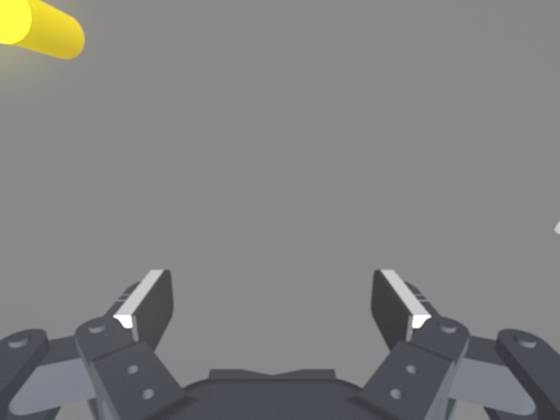

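The top view shows the cup on the balance at (95,218), the tall tin in the shaker at (393,210), the low tin on the rack at (327,128) and the mat at (188,140). Possible confusions:

- **Tall tin:** yellow tins at (450,193) and (378,289), the green tin at (455,229).
- **Cup:** white beaker (400,160), tray cups (64,28) and the other cups in that tray.
- **Balance or shaker:** white hotplate with pot (420,40).
- **Mat:** the wooden board (240,222).

By the description I choose the cup with two ears on the balance, the bare aluminium tin in the ring and the tin on the perforated rack. Next I measure them and check the choice in close crops.

```bash
cat > m.py <<'E'
from h import *
s=dict(np.load('pics/top0.npz')); W=pts(s)
f=s['frame']
def at(u,v): return np.round(W[v,u],1)
for n,(u,v) in dict(cuprim=(95,218),tall=(393,210),low=(327,128),mat=(188,140),pan=(115,235),rack=(296,135),seat=(370,215)).items(): print(n,at(u,v))
# mask in region within zrange -> circle fit
def reg(u0,u1,v0,v1,zl,zh):
    m=np.zeros(W.shape[:2],bool); m[v0:v1,u0:u1]=True
    m&=(W[...,2]>zl)&(W[...,2]<zh); return m
def rep(n,*a):
    m=reg(*a); P=W[m]; 
    (c,r)=cv2.minEnclosingCircle(P[:,:2].astype(np.float32)); 
    print(n,m.sum(),'mean',P.mean(0).round(1),'mec',np.round(c,1),round(r,1))
rep('tall',370,420,190,230,123,140)
rep('low',305,350,110,150,68,85)
rep('cup',75,115,200,235,117,135)
rep('mat',155,220,110,170,3,9)
rep('pan',75,160,185,275,51,60)
rep('rack',275,365,95,175,25,36)
rep('shk',335,435,175,270,40,70)
for n,(u0,u1,v0,v1) in dict(a=(65,160,180,275),b=(335,430,175,270),c=(275,365,95,175)).items():
    cv2.imwrite(f'pics/crop_{n}.png',cv2.resize(f[v0:v1,u0:u1],None,fx=4,fy=4,interpolation=cv2.INTER_CUBIC))
a=[cv2.resize(cv2.imread(f'pics/crop_{n}.png'),(380,380)) for n in 'ab']
cv2.imwrite('pics/crops.png',np.hstack(a))
E
python3 m.py
```

```text
cuprim [448.3 348.5  61.9]
tall [ 458.4 -320.3  128.3]
low [ 667.5 -190.6   70.7]
mat [660.4 155.1   6.9]
pan [409.4 299.7  59. ]
rack [ 665.  -118.6   31.6]
seat [ 462.  -289.9   46.7]
tall 336 mean [ 457.2 -318.5  127.9] mec [ 457.2 -318.6] 22.3
low 456 mean [ 666.5 -189.1   73.5] mec [ 666.2 -189.4] 29.4
cup 160 mean [440.4 325.3 123.2] mec [440.6 326. ] 26.3
mat 1420 mean [659.1 157.    5.3] mec [652.9 152.8] 98.5
pan 1079 mean [446.7 309.9  55.4] mec [447.3 321.3] 56.0
rack 2455 mean [ 665.7 -169.4   29.2] mec [ 668.8 -173.4] 97.0
shk 2166 mean [ 446.1 -313.5   48.1] mec [ 450.  -343.4] 115.9
```

View pics/crops.png

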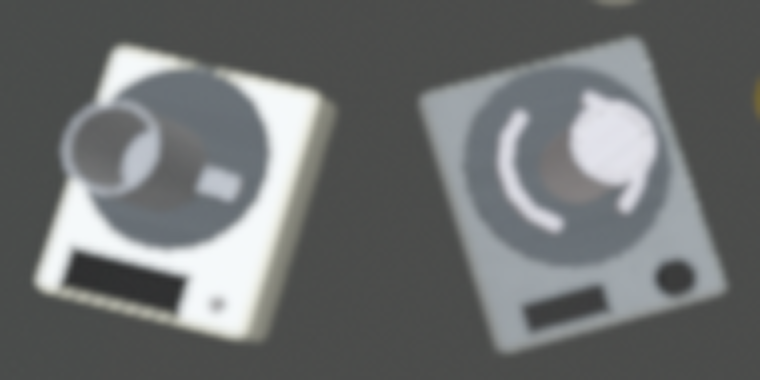

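The crops show the cup with one ear visible at (220,183), pointing right-down, and on the right the bare tin inside the ring, with gaps at about (555,95) and (600,225). Next I rectify to the plane heights to get centres and yaw.

```bash
cat > r.py <<'E'
from h import *
def rect(s,cx,cy,z,half=80,k=2.5):
    n=int(2*half*k)
    # col -> -y , row -> -x (same as top image)
    r,c=np.mgrid[:n,:n]; X=cx+half-r/k; Y=cy+half-c/k
    P=np.stack([X,Y,np.full_like(X,z),np.ones_like(X)],-1)@s['view'].T
    u=(P[...,0]/P[...,2]*s['fx']+s['cx']).astype(np.float32); v=(P[...,1]/P[...,2]*s['fy']+s['cy']).astype(np.float32)
    return cv2.remap(s['frame'],u,v,cv2.INTER_CUBIC)
if __name__=='__main__':
    s=dict(np.load('pics/top0.npz'))
    o=[]
    for (x,y,z) in [(447,321,56),(450,-315,55)]:
        im=rect(s,x,y,z)
        for i in range(0,400,50):
            cv2.line(im,(i,0),(i,399),(0,255,0) if i==200 else (0,120,0),1); cv2.line(im,(0,i),(399,i),(0,255,0) if i==200 else (0,120,0),1)
        o.append(im)
    cv2.imwrite('pics/rect.png',np.hstack(o))
E
python3 r.py
```

```text
(no output)
```

View pics/rect.png

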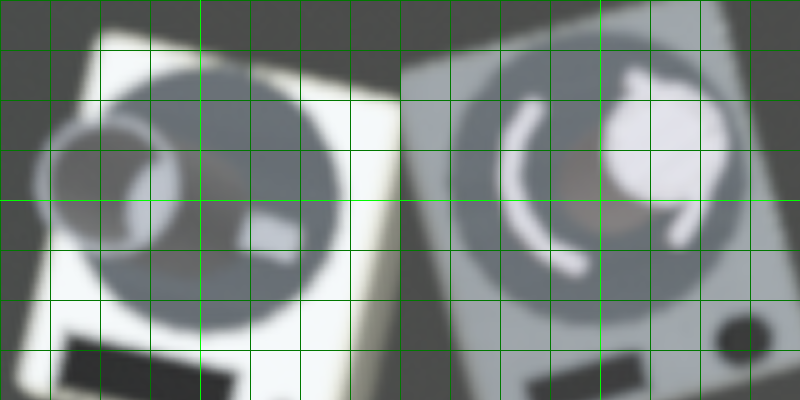

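```bash
cat > r2.py <<'E'
from r import *
s=dict(np.load('pics/top0.npz'))
print('cam', np.linalg.inv(s['view'])[:3,3].round())
o=[]
for (x,y,z,h) in [(457,-314,50,80),(457,-314,60,80),(667,-171,30,100),(659,156,6,80)]:
    k=200/h/1.0*0.75
    im=rect(s,x,y,z,h,150/h); 
    for i in range(0,300,30):
        t=(0,255,0) if i==150 else (0,110,0)
        cv2.line(im,(i,0),(i,299),t,1); cv2.line(im,(0,i),(299,i),t,1)
    o.append(im)
cv2.imwrite('pics/rect2.png',np.vstack([np.hstack(o[:2]),np.hstack(o[2:])]))
# rack by minAreaRect of height mask; mat by colour
W=pts(s)
m=np.zeros(W.shape[:2],np.uint8); m[95:175,275:365]=1
mm=(m>0)&(W[...,2]>20)&(W[...,2]<90)
u8=mm.astype(np.uint8)
hsv=cv2.cvtColor(s['frame'],cv2.COLOR_BGR2HSV)
mat=np.zeros_like(u8); mat[110:170,155:220]=(hsv[110:170,155:220,1]>70)&(hsv[110:170,155:220,2]>80)
def planefit(mask,z):
    c=max(cv2.findContours(mask,cv2.RETR_EXTERNAL,cv2.CHAIN_APPROX_NONE)[0],key=cv2.contourArea)[:,0].astype(float)
    R=np.linalg.inv(s['view']); d=np.c_[(c[:,0]-s['cx'])/s['fx'],(c[:,1]-s['cy'])/s['fy'],np.ones(len(c))]@R[:3,:3].T
    t=(z-R[2,3])/d[:,2]; return (R[:3,3]+d*t[:,None])[:,:2].astype(np.float32)
print('rack',cv2.minAreaRect(planefit(u8,30)),'mat',cv2.fitEllipse(planefit(mat,6)))
print([np.round(np.nanmean(W[v-2:v+3,u-2:u+3,2]),1) for u,v in [(360,225),(400,235)]])
E
python3 r2.py
```

```text
cam [294. -75. 975.]
rack ((668.8958129882812, -173.40591430664062), (140.8550567626953, 140.18113708496094), 10.025081634521484) mat ((660.9409790039062, 155.89920043945312), (119.5020751953125, 119.92318725585938), 115.20255279541016)
[np.float64(48.4), np.float64(42.8)]
```

View pics/rect2.png

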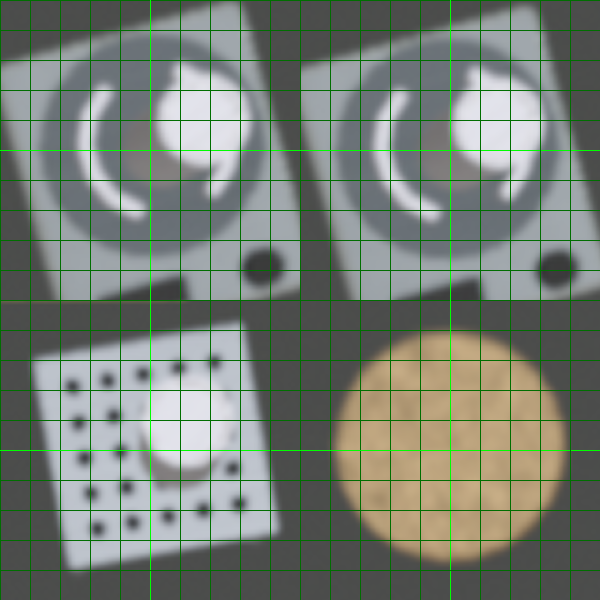

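The seat centre comes out near (460,-315) with its gap axis at about 15.5°. The rest, all in the rectified views: pan (447,320), rack (669,-173), mat (661,156), cup (440.5,326) with ears at about 77°. First I park the low tin on the mat.

```bash
python3 -m pendant '[30,25,0,0,85, 30,25,0,0,85, 30,25,0,0,85, 30,25,0,0,85, 30,25,0,0,85, 30,25,0,0,85, 30,25,0,0,85, 30,25,0,0,85, 30,25,0,0,85, 30,25,0,0,85, 30,25,0,0,85, 30,25,0,0,85]' 60
```

```text
time: 1.15
tool_pos: [603.6, -237.8, 225.8]
tcp_rot: [-179.6, 0.3, 22.7]
ft_force: [0.6, -1.1, 0.3]
finger_gap: 84.9
```

```bash
python3 -m pendant '[25,20,-10,0,85, 25,20,-20,0,85, 12,8,-20,0,85, 0,0,-20,0,85, 0,0,-15,0,85,0,0,0,0,85]'
python3 - <<'E'
from h import *
s=sensors.sense();print(s['tool_pos'],s['tcp_rot'])
s=snap('wrist','w1');W=pts(s)
m=(W[...,2]>66)&(W[...,2]<82); print(m.sum(),W[m].mean(0), cv2.minEnclosingCircle(W[m][:,:2].astype(np.float32)))
E
```

```text
time: 1.65
tool_pos: [674.7, -176.2, 136.1]
tcp_rot: [-179.6, 0.1, 23.3]
ft_force: [-0.2, -0.4, -0.6]
finger_gap: 84.6
[ 674.72763649 -176.21939434  136.07905514] [-1.79592779e+02  1.17701203e-01  2.33406141e+01]
5995 [ 667.16562037 -192.12628664   73.81597989] ((635.546142578125, -277.49066162109375), 120.8613510131836)
```

View pics/w1.png

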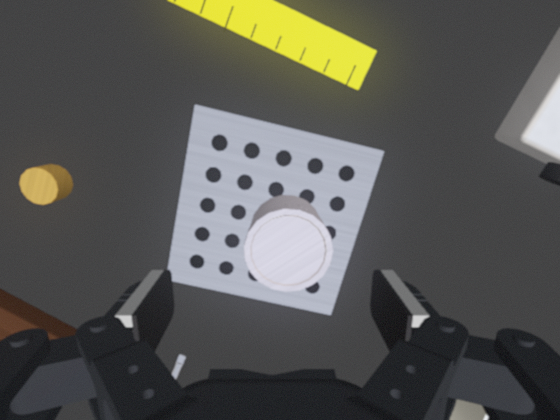

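The wrist view shows the tin lid at (288,250) on the rack, with the fingers at (145,295) and (400,295). Now a precise fit of the lid.

```bash
cat >> h.py <<'E'
def top(s,z0,z1,cx,cy,r):
    W=pts(s); m=(W[...,2]>z0)&(W[...,2]<z1)&(np.hypot(W[...,0]-cx,W[...,1]-cy)<r)
    P=W[m]; c,rr=cv2.minEnclosingCircle(P[:,:2].astype(np.float32)); print(m.sum(),'mean',P.mean(0).round(1),'mec',np.round(c,1),round(rr,1))
E
python3 - <<'E'
from h import *
s=dict(np.load('pics/w1.npz')); top(s,68,82,666,-190,45)
E
```

```text
5891 mean [ 667.6 -190.5   73.9] mec [ 666.4 -190.9] 29.3
```

```bash
python3 -m pendant '[-8,-14,0,0,85, 0,0,-20,0,85, 0,0,-20,0,85, 0,0,-15,0,85, 0,0,-10,0,85, 0,0,-5,0,85, 0,0,0,0,85]'
```

```text
time: 2.28
tool_pos: [668.0, -198.2, 74.5]
tcp_rot: [179.9, -0.3, 23.1]
ft_force: [-0.3, 0.4, -0.9]
finger_gap: 84.7
```

```bash
python3 -m pendant '[-1,7,-8,0,85, 0,0,-6,0,85, 0,0,-5,0,85, 0,0,0,0,85, 0,0,0,0,85]'
```

```text
time: 2.7
tool_pos: [668.5, -191.0, 56.9]
tcp_rot: [179.7, -0.5, 23.1]
ft_force: [0.3, 0.6, -0.2]
finger_gap: 84.9
```

```bash
python3 -m pendant '[-1,0,-8,0,85, 0,0,-7,0,85, 0,0,0,0,85, 0,0,0,0,50, 0,0,0,0,50, 0,0,0,0,50, 0,0,0,0,50, 0,0,0,0,50, 0,0,0,0,50]' 60
```

```text
time: 3.45
tool_pos: [667.9, -190.9, 41.2]
tcp_rot: [179.7, -0.5, 23.2]
ft_force: [0.3, -0.3, -0.8]
finger_gap: 55.3
```

```bash
python3 -m pendant '[0,0,0,0,50, 0,0,0,0,50]'; python3 -c "
from h import *
snap('wrist','w2');snap('side','s2')"
```

```text
time: 3.62
tool_pos: [667.9, -190.9, 41.2]
tcp_rot: [179.7, -0.5, 23.2]
ft_force: [0.1, 0.8, -0.9]
finger_gap: 55.4
```

View pics/w2.png

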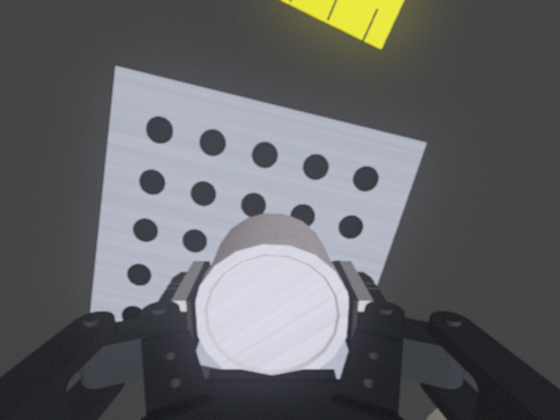

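```bash
python3 -m pendant '[0,0,10,0,50, 0,0,20,0,50, 0,0,20,0,50, 0,10,10,0,50, 0,20,0,0,50, -1,30,0,0,50, -1,30,0,0,50, -1,30,0,0,50, -1,30,0,0,50, -1,30,0,0,50, -1,20,0,0,50, 0,20,0,0,50]'
```

```text
time: 4.72
tool_pos: [659.4, 37.9, 109.6]
tcp_rot: [179.6, -0.7, 22.7]
ft_force: [0.3, -0.5, -1.8]
finger_gap: 55.2
```

```bash
python3 -m pendant '[0,20,0,0,50, 0,20,0,0,50, 0,15,0,0,50, 0,10,0,0,50, 0,5,0,0,50, 0,0,0,0,50]'
```

```text
time: 5.22
tool_pos: [657.2, 121.3, 112.1]
tcp_rot: [179.7, -0.9, 23.1]
ft_force: [0.3, -0.9, -2.9]
finger_gap: 55.1
```

```bash
python3 -m pendant '[3,15,-10,0,50, 0,12,-20,0,50, 0,7,-20,0,50, 0,0,-15,0,50, 0,0,-8,0,50, 0,0,0,0,50]'
```

```text
time: 5.72
tool_pos: [662.1, 155.2, 36.8]
tcp_rot: [179.6, -1.1, 22.9]
ft_force: [0.1, -0.1, -2.3]
finger_gap: 55.5
```

```bash
python3 -m pendant '[0,0,-10,0,50, 0,0,-5,0,50, 0,0,-2,0,50, 0,0,0,0,50]'
```

```text
time: 6.05
tool_pos: [662.9, 153.6, 19.0]
tcp_rot: [179.6, -1.1, 22.8]
ft_force: [-1.0, -0.3, -2.1]
finger_gap: 54.9
```

```bash
python3 -m pendant '[0,0,-2,0,50, 0,0,0,0,50, 0,0,0,0,60, 0,0,0,0,70, 0,0,0,0,85, 0,0,0,0,85]'
```

```text
time: 6.55
tool_pos: [666.3, 153.6, 21.4]
tcp_rot: [179.5, -1.5, 22.7]
ft_force: [0.1, 0.1, -0.6]
finger_gap: 85.3
```

```bash
python3 -m pendant '[0,0,5,0,85, 0,0,10,0,85, 0,0,20,0,85, 0,0,25,0,85, 0,0,25,0,85, 0,0,20,0,85]'; python3 -c "
from h import *
s=snap('wrist','w3');top(s,46,60,662,154,45)"
```

```text
time: 7.05
tool_pos: [661.8, 153.0, 127.5]
tcp_rot: [179.6, -1.0, 22.7]
ft_force: [-0.1, 0.6, 1.3]
finger_gap: 85.0
5369 mean [663.7 153.   50. ] mec [663.1 152.7] 29.1
```

View pics/w3.png

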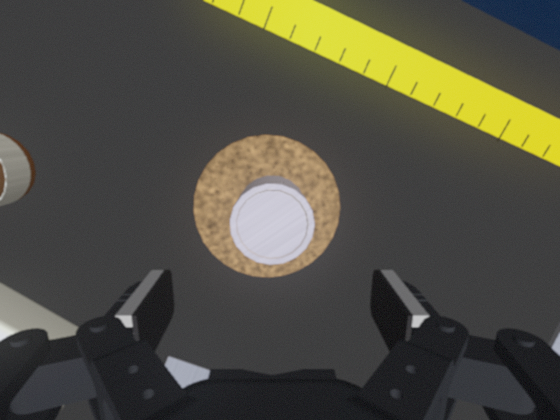

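The wrist view shows the low tin upright on the mat, lid at (272,222). Next is the tall tin.

```bash
python3 -m pendant '[-5,-10,30,0,85, -12,-28,30,0,85, -15,-34,15,0,85, -15,-34,0,0,85, -15,-34,0,0,85, -15,-34,0,0,85, -15,-34,0,0,85, -15,-34,0,0,85, -15,-34,0,0,85, -15,-34,0,0,85, -15,-34,0,0,85, -15,-34,0,0,85]'
```

```text
time: 8.1
tool_pos: [493.6, -231.1, 231.4]
tcp_rot: [178.7, -2.7, 23.5]
ft_force: [1.5, -0.1, 0.7]
finger_gap: 85.2
```

```bash
python3 -m pendant '[-10,-25,-10,0,85, -10,-20,-15,0,85, -8,-15,-15,0,85, -4,-10,-10,0,85, 0,0,0,0,85, 0,0,0,0,85]'; python3 -c "
from h import *
s=snap('wrist','w4');top(s,123,137,457,-318,35);print(sensors.sense()['tcp_rot'])"
```

```text
time: 8.6
tool_pos: [457.3, -312.7, 187.6]
tcp_rot: [178.1, -3.0, 23.0]
ft_force: [0.1, -0.2, 1.0]
finger_gap: 85.0
3586 mean [ 457.1 -320.1  128.1] mec [ 456.5 -320.3] 22.2
[178.06755058  -2.95027479  23.07779204]
```

View pics/w4.png

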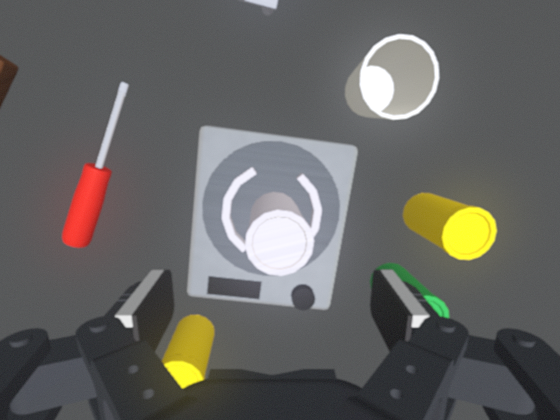

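The wrist view shows the lid at (280,243) inside the ring, with both ring arcs visible and the green and yellow cans clear of the finger path. The tool has picked up about 3.5° of tilt, so I'll move more gently and watch it.

```bash
python3 -m pendant '[0,-4,-15,0,85, 0,-3,-20,0,85, 0,0,-20,0,85, 0,0,-20,0,85, 0,0,-12,0,85, 0,0,-6,0,85, 0,0,0,0,85]'
```

```text
time: 9.23
tool_pos: [466.4, -314.8, 100.6]
tcp_rot: [177.5, -3.4, 23.7]
ft_force: [-0.3, 0.0, -0.2]
finger_gap: 84.9
```

```bash
python3 -m pendant '[-8,-5,-6,0,85, 0,0,0,0,85]'; python3 -m pendant '[-1,0,-9,0,85, 0,0,0,0,85,0,0,0,0,85]'
```

```text
time: 9.4
tool_pos: [459.3, -319.6, 95.9]
tcp_rot: [177.4, -3.4, 23.8]
ft_force: [0.5, 0.4, -0.5]
finger_gap: 84.9
time: 9.65
tool_pos: [459.2, -321.2, 88.8]
tcp_rot: [177.2, -3.6, 23.8]
ft_force: [0.0, -0.4, 0.7]
finger_gap: 85.0
```

```bash
python3 -m pendant '[-2,1,-7,0,85, 0,0,-5,0,85, 0,0,0,0,85, 0,0,0,0,38, 0,0,0,0,38, 0,0,0,0,38, 0,0,0,0,38, 0,0,0,0,38, 0,0,0,0,38, 0,0,0,0,38]' 50
```

```text
time: 10.48
tool_pos: [456.9, -320.1, 76.7]
tcp_rot: [177.2, -3.6, 23.8]
ft_force: [0.5, -1.1, 0.0]
finger_gap: 40.8
```

```bash
python3 -m pendant '[0,0,6,0,38, 0,0,10,0,38, 0,0,15,0,38, 0,0,15,0,38, 0,0,15,0,38, 0,0,15,0,38,0,0,0,0,38]'
```

```text
time: 11.07
tool_pos: [454.9, -318.1, 156.7]
tcp_rot: [177.5, -3.4, 23.8]
ft_force: [0.3, -1.3, -3.2]
finger_gap: 40.3
```

```bash
python3 -m pendant '[8,6,5,0,38, 16,11,0,0,38, 20,14,0,0,38, 20,14,0,0,38, 20,14,0,0,38, 20,14,0,0,38, 20,14,0,0,38, 20,14,0,0,38, 16,12,0,0,38, 10,8,0,0,38, 4,4,0,0,38, 0,0,0,0,38]'; python3 -c "
from h import *
s=snap('wrist','w5');snap('side','s5');top(s,50,66,460,-315,60)"
```

```text
time: 12.07
tool_pos: [637.2, -179.3, 156.4]
tcp_rot: [177.8, -3.2, 23.6]
ft_force: [0.2, 0.5, -4.0]
finger_gap: 40.4
0 mean [nan nan nan] mec [0. 0.] 0.0h.py:13: RuntimeWarning: Mean of empty slice.
  P=W[m]; c,rr=cv2.minEnclosingCircle(P[:,:2].astype(np.float32)); print(m.sum(),'mean',P.mean(0).round(1),'mec',np.round(c,1),round(rr,1))
  ret = um.true_divide(
```

View pics/s5.png

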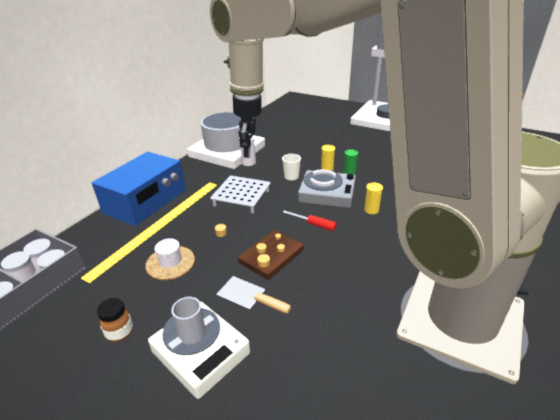

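Side view: the tin is held upright at (248,155), the shaker is empty and the low tin is on the mat. Next I go down onto the rack.

```bash
python3 -m pendant '[10,3,-10,0,38, 10,3,-20,0,38, 5,0,-20,0,38, 0,0,-15,0,38, 0,0,-6,0,38, 0,0,0,0,38]'
```

```text
time: 12.67
tool_pos: [658.4, -181.7, 85.9]
tcp_rot: [177.6, -3.2, 23.1]
ft_force: [-0.0, -0.2, -2.0]
finger_gap: 40.7
```

```bash
python3 -m pendant '[9,8,-8,0,38, 0,0,-8,0,38, 0,0,-4,0,38, 0,0,0,0,38,0,0,0,0,38]'
```

```text
time: 13.08
tool_pos: [666.0, -177.9, 68.4]
tcp_rot: [177.5, -3.3, 22.9]
ft_force: [1.4, -0.4, -2.6]
finger_gap: 40.9
```

```bash
python3 -m pendant '[2,4,-5,0,38, 0,0,-3,0,38, 0,0,0,0,38]'; python3 -m pendant '[0,0,-2,0,38,0,0,0,0,38]'
```

```text
time: 13.33
tool_pos: [668.7, -174.8, 62.0]
tcp_rot: [177.3, -3.4, 22.8]
ft_force: [-0.7, 0.6, -2.4]
finger_gap: 40.4
time: 13.5
tool_pos: [668.8, -174.7, 60.0]
tcp_rot: [177.3, -3.4, 22.8]
ft_force: [-0.3, -0.3, -3.3]
finger_gap: 40.5
```

```bash
python3 -m pendant '[0,0,-2,0,38,0,0,0,0,38]';python3 -m pendant '[0,0,-1.5,0,38,0,0,0,0,38]'
```

```text
time: 13.67
tool_pos: [668.9, -174.7, 58.0]
tcp_rot: [177.3, -3.4, 22.9]
ft_force: [0.5, -0.5, -3.3]
finger_gap: 40.7
time: 13.83
tool_pos: [669.4, -174.8, 56.9]
tcp_rot: [177.3, -3.5, 22.9]
ft_force: [-0.3, 0.6, -3.1]
finger_gap: 41.0
```

```bash
python3 -m pendant '[0,0,-1.5,0,38,0,0,0,0,38]'; python3 -c "
from h import *
s=snap('side','s6');cv2.imwrite('pics/s6c.png',cv2.resize(s['frame'][80:240,180:320],None,fx=4,fy=4))"
```

```text
time: 14.0
tool_pos: [670.0, -174.9, 57.1]
tcp_rot: [177.2, -3.5, 22.9]
ft_force: [0.3, 1.0, -3.3]
finger_gap: 40.7
```

View pics/s6c.png

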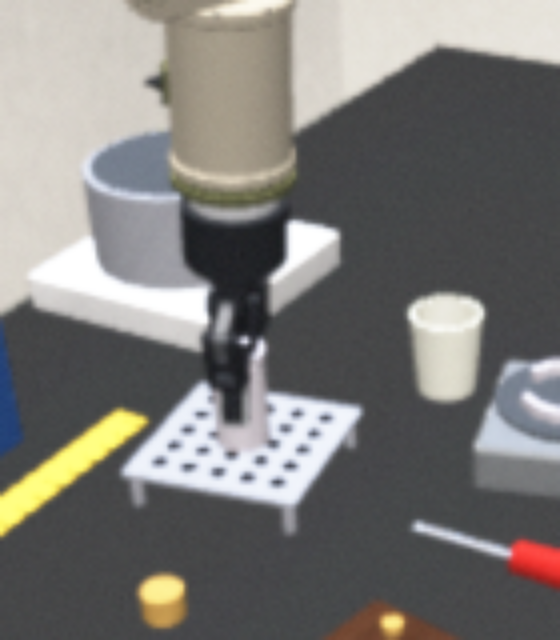

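The crop shows the tin standing on the rack at (245,440) and z no longer drops, so I release.

```bash
python3 -m pendant '[0,0,0,0,45,0,0,0,0,50,0,0,0,0,60,0,0,0,0,75,0,0,0,0,85]'; python3 -m pendant '[0,0,8,0,85,0,0,15,0,85,0,0,15,0,85,0,0,20,0,85,0,0,20,0,85,0,0,20,0,85,0,0,20,0,85,0,0,0,0,85]'; python3 -c "
from h import *
s=snap('wrist','w7');top(s,103,118,669,-174,35)
s=snap('side','s7')"
```

```text
time: 14.47
tool_pos: [671.5, -175.7, 58.4]
tcp_rot: [177.1, -3.7, 22.9]
ft_force: [0.6, -0.0, 0.7]
finger_gap: 81.4
time: 15.13
tool_pos: [670.2, -175.1, 189.0]
tcp_rot: [177.0, -3.7, 22.9]
ft_force: [0.6, -0.9, 0.6]
finger_gap: 85.0
2993 mean [ 670.3 -175.9  108.1] mec [ 669.9 -176.2] 22.0
```

View pics/w7.png

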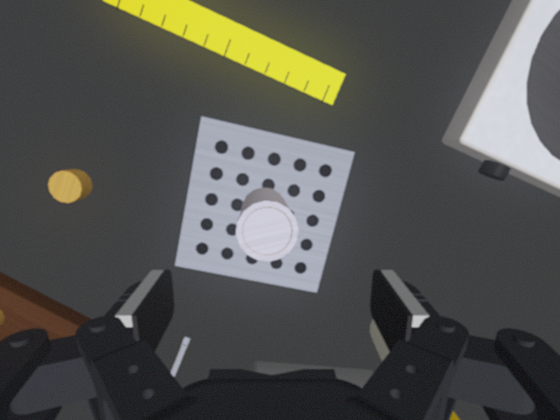

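The tall tin stands upright, lid at (267,231), about 3 mm from the rack centre. Now the cup.

```bash
python3 -m pendant '[-5,10,5,0.08,85,-10,20,0,0.1,85,-13,28,0,0.1,85,-14,30,0,0.1,85,-14,30,0,0.1,85,-14,30,0,0.1,85,-14,30,0,0.1,85,-14,30,0,0.1,85,-14,30,0,0.1,85,-14,30,0,0.06,85,-14,30,0,0,85,-14,30,0,0,85]'
```

```text
time: 16.23
tool_pos: [497.7, 159.4, 173.4]
tcp_rot: [178.4, -2.9, 78.8]
ft_force: [0.4, 1.0, 0.5]
finger_gap: 84.9
```

```bash
python3 -m pendant '[-10,25,8,0,85,-12,30,3,0,85,-12,30,0,0,85,-10,22,0,0,85,-6,12,0,0,85,-3,6,0,0,85,0,0,0,0,85]';python3 -c "
from h import *
s=snap('wrist','w8');top(s,115,135,440,326,40)"
```

```text
time: 16.82
tool_pos: [431.2, 293.5, 175.9]
tcp_rot: [179.2, -2.6, 79.2]
ft_force: [0.4, -0.7, -0.0]
finger_gap: 84.8
1706 mean [440.1 322.6 123.9] mec [440.  324.8] 25.9
```

View pics/w8.png

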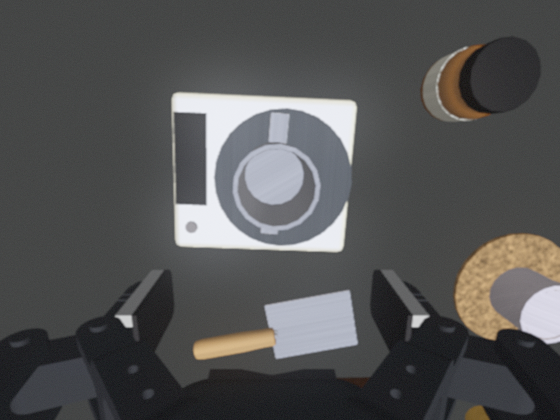

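The cup's far ear is at (280,125) and its near ear at (270,231). I compute its yaw from these.

```bash
cat >> h.py <<'E'
def ray(s,u,v,z):
    R=np.linalg.inv(s['view']); d=R[:3,:3]@np.array([(u-s['cx'])/s['fx'],(v-s['cy'])/s['fy'],1.]); return R[:3,3]+d*(z-R[2,3])/d[2]
E
python3 - <<'E'
from h import *
s=dict(np.load('pics/w8.npz'))
a=ray(s,280,114,62);b=ray(s,270,232,62);print(a,b,np.degrees(np.arctan2(*(a-b)[1::-1])))
for p,q in [((272,114),(269,142)),((290,114),(287,142))]:
    a=ray(s,*p,62);b=ray(s,*q,62);print(np.degrees(np.arctan2(*(a-b)[1::-1])))
# pan circle
im=s['frame'];print([ray(s,*p,56).round(1) for p in [(215,178),(351,178),(283,109),(283,245)]])
E
```

```text
[453.07191296 368.85175882  62.        ] [428.63101416 281.01008407  62.        ] 74.45140782321204
72.81381590452646
73.5140135245053
[array([394.1, 331.1,  56. ]), array([499.9, 310.7,  56. ]), array([456.2, 372.3,  56. ]), array([436.8, 266.2,  56. ])]
```

```bash
python3 -m pendant '[5,16,0,-0.06,85,4,12,0,-0.03,85,1,3,-8,0,85,0,0,-10,0,85,0,0,-10,0,85,0,0,0,0,85]'
```

```text
time: 17.37
tool_pos: [443.5, 317.9, 142.4]
tcp_rot: [179.3, -2.2, 73.7]
ft_force: [-0.8, -0.6, -0.8]
finger_gap: 84.9
```

```bash
python3 -m pendant '[-3,7,0,0,85,0,0,-10,0,85,0,0,-10,0,85,0,0,-10,0,85,0,0,-5,0,85,0,0,0,0,85]'
```

```text
time: 17.87
tool_pos: [439.2, 322.8, 101.6]
tcp_rot: [179.4, -2.1, 73.6]
ft_force: [-0.6, -0.7, 0.1]
finger_gap: 84.9
```

```bash
python3 -m pendant '[1,2,-8,0,85,0,0,-8,0,85,0,0,-6,0,85,0,0,0,0,85,0,0,0,0,85]'
```

```text
time: 18.28
tool_pos: [440.1, 324.9, 76.9]
tcp_rot: [179.4, -2.1, 73.6]
ft_force: [0.7, 0.2, 0.7]
finger_gap: 85.3
```

```bash
python3 -m pendant '[0,0,0,0,46,0,0,0,0,46,0,0,0,0,46,0,0,0,0,46,0,0,0,0,46,0,0,0,0,46,0,0,0,0,46]' 40; python3 -m pendant '[0,0,5,0,46,0,0,10,0,46,0,0,15,0,46,0,0,20,0,46,0,0,20,0,46,0,0,15,0,46,0,0,10,0,46,0,0,0,0,46]';python3 -c "
from h import *
s=snap('wrist','w9');s=snap('side','s9')"
```

```text
time: 18.87
tool_pos: [440.9, 325.3, 78.2]
tcp_rot: [179.3, -2.1, 73.6]
ft_force: [0.0, 0.2, -1.2]
finger_gap: 51.8
time: 19.53
tool_pos: [439.1, 324.3, 180.7]
tcp_rot: [179.4, -2.1, 73.6]
ft_force: [0.8, 0.5, -1.1]
finger_gap: 52.1
```

View pics/w9.png

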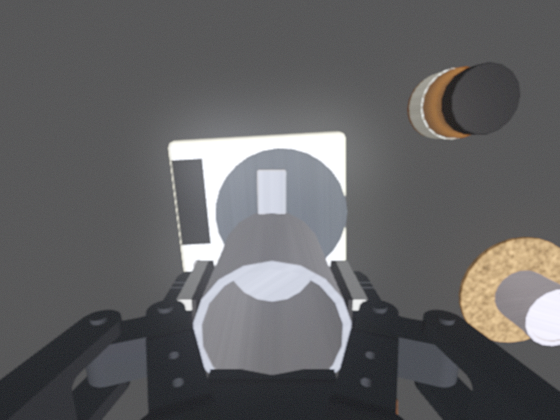

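View pics/s9.png

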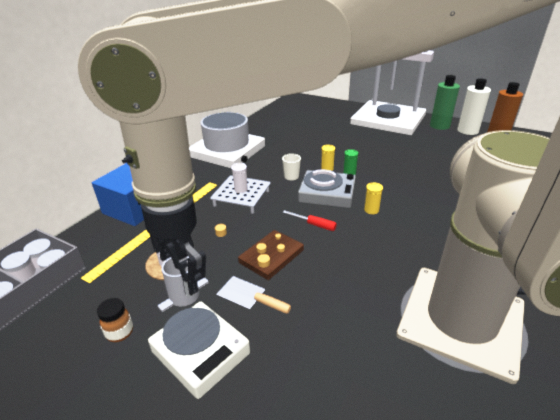

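The cup is held upright, its ear straight ahead at (271,190), and the tall tin stands on the rack. I re-measure the empty shaker from the top camera.

Run:
```python
from r import *
s=snap('top','t10')
o=[]
for z in (50,60):
    im=rect(s,460,-315,z,70,4.28)[:599,:599]; o.append(cv2.resize(im,(400,400)))
    hsv=cv2.cvtColor(im,cv2.COLOR_BGR2HSV)
cv2.imwrite('pics/t10r.png',np.hstack(o))
im=rect(s,460,-315,60,70,4); g=cv2.cvtColor(im,cv2.COLOR_BGR2GRAY)
r,c=np.mgrid[:560,:560]; rr=np.hypot(r-280,c-280)/4
m=((g>185)&(rr<50)).astype(np.uint8)
n,l,st,ce=cv2.connectedComponentsWithStats(m)
P=[]
for i in range(1,n):
    if st[i,4]>500: print(st[i],ce[i], 460+(280-ce[i][1])/4, -315+(280-ce[i][0])/4); P.append(ce[i])
p=np.argwhere(m); cc,rad=cv2.minEnclosingCircle(p[:,::-1].astype(np.float32)); print('mec',460+(280-cc[1])/4,-315+(280-cc[0])/4,rad/4)
d=P[0]-P[1]; ang=np.degrees(np.arctan2(-d[0],-d[1])); print('arc axis (seat y)',ang,'seat x',ang-90)
```

```text
[ 321  122  130  268 8004] [405.72988506 242.62643678] 469.3433908045977 -346.4324712643678
[ 118  169  129  267 7986] [160.88830453 313.30340596] 451.6741485098923 -285.22207613323314
mec 460.3822784423828 -315.8373107910156 41.81948471069336
arc axis (seat y) -73.8984709980572 seat x -163.8984709980572
```

View pics/t10r.png

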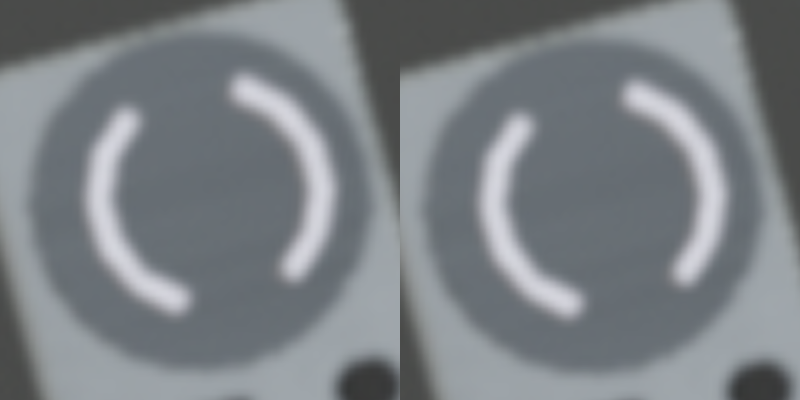

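```bash
python3 -m pendant '[0,-8,0,0,46,2,-16,0,-0.05,46,4,-24,0,-0.08,46,4,-28,0,-0.08,46,4,-28,0,-0.08,46,4,-28,0,-0.08,46,2,-28,0,-0.08,46,0,-28,0,-0.08,46,0,-28,0,-0.08,46,0,-28,0,-0.08,46,0,-28,0,-0.08,46,0,-28,0,-0.08,46]'
```

```text
time: 20.68
tool_pos: [443.8, 8.3, 158.1]
tcp_rot: [-179.5, -0.5, 23.3]
ft_force: [0.5, 0.1, -1.5]
finger_gap: 51.9
```

```bash
python3 -m pendant '[2,-28,3,0,46,2,-28,3,0,46,2,-28,3,0,46,2,-28,3,0,46,2,-28,3,-0.03,46,2,-28,3,-0.03,46,2,-28,0,-0.03,46,2,-24,0,-0.03,46,1,-18,0,0,46,0,-10,0,0,46,0,-5,0,0,46,0,0,0,0,46]'
```

```text
time: 21.68
tool_pos: [443.8, -262.4, 159.4]
tcp_rot: [-178.4, 0.8, 15.2]
ft_force: [-0.5, 0.1, -1.0]
finger_gap: 51.8
```

```bash
python3 -m pendant '[6,-15,0,0.015,46,6,-18,0,0,46,4,-12,0,0,46,1,-5,0,0,46,0,0,0,0,46]'; python3 -m pendant '[0,0,-8,0,46,0,0,-12,0,46,0,0,-12,0,46,0,0,-6,0,46,0,0,0,0,46]'
```

```text
time: 22.1
tool_pos: [460.0, -307.8, 156.5]
tcp_rot: [-178.0, 0.9, 16.4]
ft_force: [-0.6, -0.6, -1.5]
finger_gap: 52.3
time: 22.52
tool_pos: [459.2, -303.0, 113.5]
tcp_rot: [-177.9, 1.0, 16.6]
ft_force: [-1.4, 1.1, -1.1]
finger_gap: 51.7
```

```bash
python3 -m pendant '[1,-8,0,0,46,0,-5,0,0,46,0,0,0,0,46]'; python3 -m pendant '[0,0,-6,0,46,0,0,-6,0,46,0,0,0,0,46]'; python3 -c "
from h import *
s=snap('wrist','w11');s=snap('side','s11');cv2.imwrite('pics/s11c.png',cv2.resize(s['frame'][90:230,260:400],None,fx=4,fy=4))"
```

```text
time: 22.77
tool_pos: [459.4, -315.6, 111.9]
tcp_rot: [-177.7, 1.0, 16.7]
ft_force: [-0.2, 0.2, -1.1]
finger_gap: 51.8
time: 23.02
tool_pos: [460.2, -317.3, 100.3]
tcp_rot: [-177.9, 1.0, 16.6]
ft_force: [-0.2, 0.3, -2.3]
finger_gap: 51.9
```

View pics/w11.png

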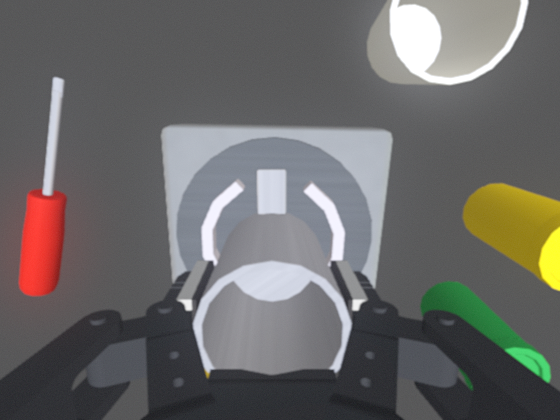

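View pics/s11c.png

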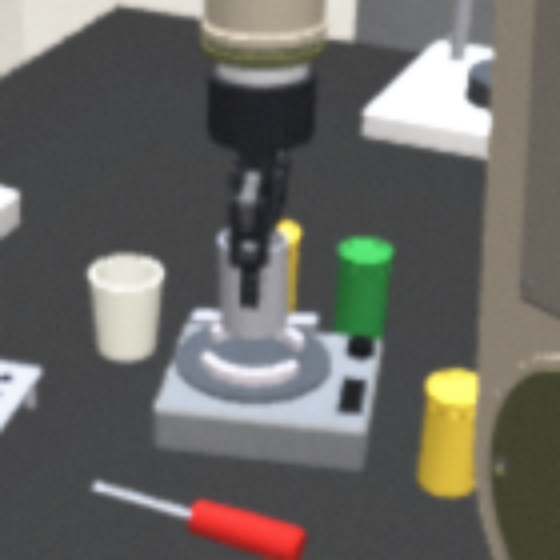

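The wrist view shows the ear at (271,190) centred between the ring ends at (242,185) and (310,187). I lower the cup.

```bash
python3 -m pendant '[0,2,-6,0,46,0,0,-5,0,46,0,0,-4,0,46,0,0,0,0,46]'; python3 -m pendant '[0,0,-4,0,46,0,0,-4,0,46,0,0,0,0,46]'
```

```text
time: 23.45
tool_pos: [460.9, -315.2, 85.4]
tcp_rot: [-178.0, 0.9, 16.6]
ft_force: [-1.3, -0.1, -0.8]
finger_gap: 52.1
time: 23.7
tool_pos: [460.8, -314.9, 76.2]
tcp_rot: [-177.9, 0.9, 16.7]
ft_force: [-0.3, -0.2, -2.4]
finger_gap: 52.0
```

```bash
python3 -m pendant '[0,0,-2.5,0,46,0,0,0,0,46]'; python3 -m pendant '[0,0,-2,0,46,0,0,0,0,46]'
```

```text
time: 23.87
tool_pos: [460.9, -315.2, 73.8]
tcp_rot: [-178.0, 0.9, 16.7]
ft_force: [-0.1, 0.1, -0.6]
finger_gap: 51.9
time: 24.03
tool_pos: [461.0, -315.7, 73.7]
tcp_rot: [-178.0, 0.9, 16.7]
ft_force: [0.9, 0.6, 0.5]
finger_gap: 51.8
```

```bash
python3 -m pendant '[0,0,-1,0,46,0,0,0,0,46,0,0,0,0,54,0,0,0,0,58,0,0,0,0,62,0,0,0,0,75,0,0,0,0,85,0,0,0,0,85]'; python3 -m pendant '[0,0,6,0,85,0,0,10,0,85,0,0,15,0,85,0,0,20,0,85,0,0,20,0,85,0,0,20,0,85,0,0,15,0,85,0,0,0,0,85]'; python3 -c "
from h import *
s=snap('wrist','w12');top(s,110,130,460,-315,40);s=snap('side','s12');cv2.imwrite('pics/s12c.png',cv2.resize(s['frame'][90:230,260:400],None,fx=4,fy=4))"
```

```text
time: 24.7
tool_pos: [461.7, -316.1, 73.2]
tcp_rot: [-178.1, 0.8, 16.7]
ft_force: [0.6, 0.2, -0.1]
finger_gap: 84.8
time: 25.37
tool_pos: [460.5, -315.1, 188.1]
tcp_rot: [-178.0, 0.9, 16.7]
ft_force: [0.8, -0.3, -0.8]
finger_gap: 85.1
1531 mean [ 459.7 -316.4  117.5] mec [ 460.6 -315.9] 26.1
```

View pics/w12.png

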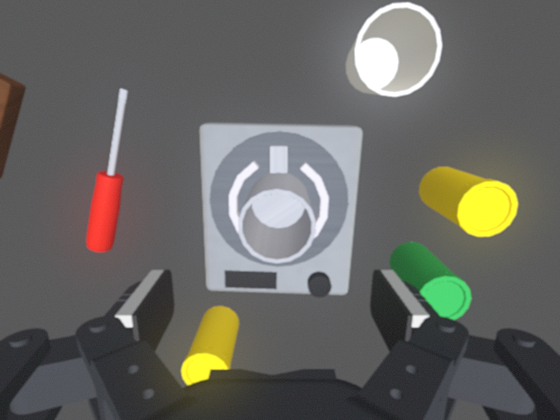

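View pics/s12c.png

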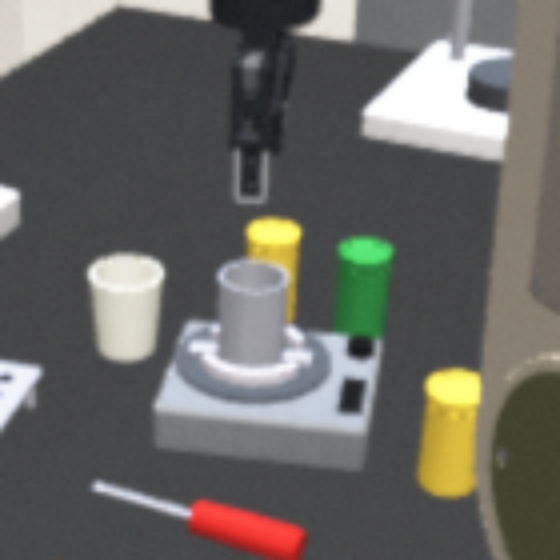

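The cup is down: both ears sit in the gaps, and the rim circle is at (460.6,-315.9), r 26. Now the low tin from mat to pan.

```bash
python3 -m pendant '[5,12,0,0,85,9,22,0,0,85,13,30,0,0,85,14,33,0,0,85,14,33,0,0,85,14,33,0,0,85,14,33,0,0,85,14,33,0,0,85,14,33,0,0,85,14,33,0,0,85,14,33,0,0,85,14,33,0,0,85]'
```

```text
time: 26.47
tool_pos: [603.7, 68.7, 164.5]
tcp_rot: [-177.0, 2.4, 16.0]
ft_force: [0.9, -0.7, 0.5]
finger_gap: 84.8
```

```bash
python3 -m pendant '[14,22,0,0,85,14,22,0,0,85,10,16,0,0,85,7,8,0,0,85,3,3,0,0,85,0,0,0,0,85]'; python3 -c "
from h import *
s=snap('wrist','w13');top(s,46,60,663,153,45)"
```

```text
time: 26.97
tool_pos: [645.8, 158.3, 151.4]
tcp_rot: [-176.6, 3.4, 16.7]
ft_force: [-0.8, 0.1, 0.2]
finger_gap: 85.3
4783 mean [663.9 152.9  50. ] mec [663.  152.7] 29.1
```

```bash
python3 -m pendant '[6,-3,-10,0,85,6,-2,-18,0,85,4,0,-18,0,85,0,0,-15,0,85,0,0,-12,0,85,0,0,-6,0,85,0,0,0,0,85]'
```

```text
time: 27.6
tool_pos: [660.2, 145.3, 64.8]
tcp_rot: [-176.6, 3.6, 16.3]
ft_force: [0.1, -0.2, 0.5]
finger_gap: 84.7
```

```bash
python3 -m pendant '[2,8,-5,0,85,0,0,-10,0,85,0,0,-6,0,85,0,0,0,0,85]'; python3 -m pendant '[0,0,-12,0,85,0,0,-8,0,85,0,0,0,0,85]'
```

```text
time: 27.93
tool_pos: [663.3, 153.4, 43.6]
tcp_rot: [-176.6, 3.4, 16.2]
ft_force: [-0.5, -0.8, -1.3]
finger_gap: 85.2
time: 28.18
tool_pos: [664.2, 153.9, 22.9]
tcp_rot: [-176.7, 3.3, 16.3]
ft_force: [-0.5, -0.6, 0.0]
finger_gap: 85.2
```

```bash
python3 -m pendant '[-1,0,-3,0,85,0,0,0,0,85,0,0,0,0,50,0,0,0,0,50,0,0,0,0,50,0,0,0,0,50,0,0,0,0,50,0,0,0,0,50,0,0,0,0,50]' 60;  python3 -m pendant '[0,0,5,0,50,0,0,10,0,50,0,0,15,0,50,0,0,20,0,50,0,0,20,0,50,0,0,20,0,50,0,0,20,0,50,0,0,0,0,50]';python3 -c "
from h import *
s=snap('wrist','w14')"
```

```text
time: 28.93
tool_pos: [663.4, 154.0, 20.4]
tcp_rot: [-176.7, 3.3, 16.3]
ft_force: [0.2, -0.9, -1.3]
finger_gap: 55.7
time: 29.6
tool_pos: [661.5, 153.7, 140.9]
tcp_rot: [-176.7, 3.3, 16.3]
ft_force: [0.6, 0.4, 0.7]
finger_gap: 55.2
```

View pics/w14.png

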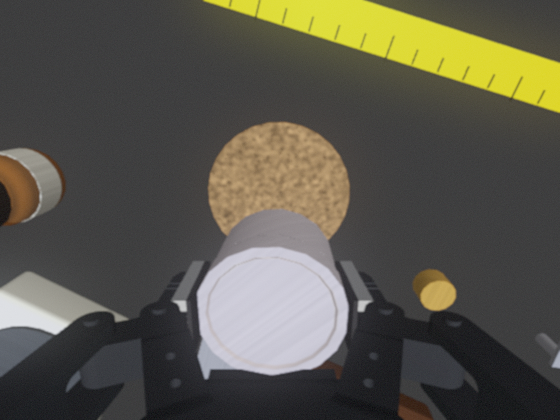

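The tin is held square and the mat is empty. On to the pan.

```bash
python3 -m pendant '[-8,6,3,0,50,-16,12,3,0,50,-22,17,0,0,50,-22,17,0,0,50,-22,17,0,0,50,-22,17,0,0,50,-22,17,0,0,50,-22,17,0,0,50,-16,12,0,0,50,-10,8,0,0,50,-5,3,0,0,50,0,0,0,0,50]'
```

```text
time: 30.65
tool_pos: [451.0, 300.0, 130.8]
tcp_rot: [-176.7, 4.6, 16.2]
ft_force: [-0.1, 0.2, -2.3]
finger_gap: 55.1
```

```bash
python3 -m pendant '[-1,8,-3,0,50,-1,8,-8,0,50,0,3,-10,0,50,0,0,-10,0,50,0,0,-6,0,50,0,0,0,0,50]'
```

```text
time: 31.15
tool_pos: [451.5, 318.8, 88.3]
tcp_rot: [-176.8, 4.6, 16.0]
ft_force: [-0.2, -0.5, -2.1]
finger_gap: 55.0
```

```bash
python3 -m pendant '[-3,1,-4,0,50,0,0,-5,0,50,0,0,0,0,50]'; python3 -m pendant '[0,0,-3,0,50,0,0,0,0,50]'; python3 -m pendant '[0,0,-2,0,50,0,0,0,0,50]'
```

```text
time: 31.4
tool_pos: [448.2, 318.6, 77.1]
tcp_rot: [-176.8, 4.8, 15.9]
ft_force: [-0.8, -0.0, -1.7]
finger_gap: 55.6
time: 31.57
tool_pos: [448.3, 318.4, 73.8]
tcp_rot: [-176.8, 4.8, 15.9]
ft_force: [-0.7, -0.7, -1.7]
finger_gap: 55.4
time: 31.73
tool_pos: [448.7, 318.5, 72.2]
tcp_rot: [-176.8, 4.7, 15.9]
ft_force: [0.9, 0.2, -1.4]
finger_gap: 55.2
```

```bash
python3 -m pendant '[0,0,-1,0,50,0,0,0,0,50]'; python3 -m pendant '[0,0,-1,0,50,0,0,0,0,50]'
```

```text
time: 31.9
tool_pos: [449.1, 318.7, 71.7]
tcp_rot: [-176.8, 4.6, 15.9]
ft_force: [0.8, -0.2, -1.8]
finger_gap: 55.7
time: 32.07
tool_pos: [449.4, 318.9, 71.0]
tcp_rot: [-176.8, 4.6, 15.9]
ft_force: [-0.1, -0.9, -1.1]
finger_gap: 55.0
```

```bash
python3 -m pendant '[0,0,-1.5,0,50,0,0,0,0,50]'; python3 -m pendant '[0,0,0,0,56,0,0,0,0,60,0,0,0,0,65,0,0,0,0,75,0,0,0,0,85,0,0,0,0,85]'
```

```text
time: 32.23
tool_pos: [449.8, 319.1, 70.1]
tcp_rot: [-176.8, 4.5, 15.9]
ft_force: [-0.3, -0.2, -2.0]
finger_gap: 55.5
time: 32.73
tool_pos: [450.6, 319.6, 70.9]
tcp_rot: [-176.7, 4.4, 15.9]
ft_force: [-0.3, -0.5, 0.5]
finger_gap: 85.2
```

```bash
python3 -m pendant '[0,0,6,0,85,0,0,10,0,85,0,0,15,0,85,0,0,20,0,85,0,0,20,0,85,0,0,20,0,85,0,0,15,0,85,0,0,0,0,85]'; python3 -c "
from h import *
s=snap('wrist','w15');top(s,94,108,447,320,45);snap('side','s15')"
```

```text
time: 33.4
tool_pos: [449.3, 318.9, 186.1]
tcp_rot: [-176.8, 4.5, 15.9]
ft_force: [0.7, 0.7, 1.6]
finger_gap: 85.2
5104 mean [451.4 317.9 100. ] mec [450.3 317.8] 29.1
```

View pics/w15.png

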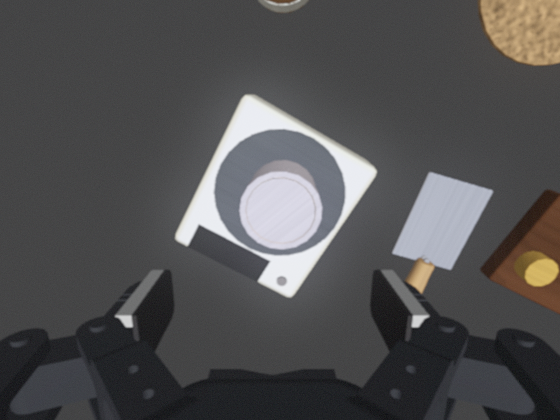

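View pics/s15.png

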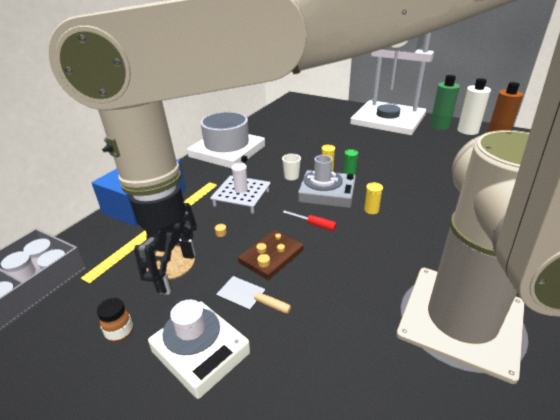

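All three stand released. A last check from the top camera before I hand in.

Run:
```python
from h import *
s=snap('top','t16')
top(s,100,116,669,-174,35); top(s,114,130,460,-315,35); top(s,94,108,447,320,40)
cv2.imwrite('pics/t16c.png',cv2.resize(s['frame'][95:275,275:435],None,fx=3,fy=3))
```

```text
289 mean [ 669.6 -174.4  107.4] mec [ 670.1 -174.3] 22.3
119 mean [ 460.3 -313.9  118.5] mec [ 461.3 -313.9] 25.9
521 mean [449.3 318.3  99.5] mec [449.9 318.7] 29.6
```

View pics/t16c.png

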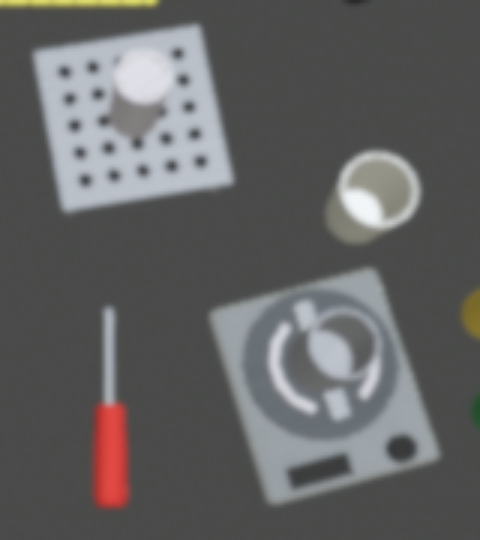

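The crop shows both ears in the gaps, at (305,315) and (337,403), and the tall tin central on the rack. Handing in.

```bash
python3 -c "
from bench import job
print(job.hand_in())"
```

```text
the job is handed in; nothing more can be done
None
```

I moved all three samples to their next stations and handed the job in at about 33.5 s; hand-in reports no verdict. The low tin was parked on the mat, the tall tin went to the rack and the cup to the shaker. The low tin then went from the mat to the balance pan.

The last checks, taken just before handing in:

| Sample | Measured position (mm) | Station centre (mm) | Offset | Top height, measured / expected |
|---|---|---|---|---|
| Cup | (461, -315) | (460, -316) | about 2 mm | about 118.5 / 120 mm |
| Tall tin | (670, -175) | (669, -173) | about 3 mm | 107.5 / 110 mm |
| Low tin | (450, 318) | (447, 320) | about 4 mm | 99.5–100 / 102 mm |

- **Cup:** both ears sit in the ring's gaps and it is down on the seat. Its yaw was about 17°, judged from the gripper at release, against about 16° for the seat.
- **Release:** all three stand upright and released, and the gripper is open above them at 186 mm.
- **Disagreements:** the depth readings came out 1.5–2.5 mm low throughout, which fits the calibration error. The tool picked up as much as 6° of tilt during the moves, so the tins were set down slightly tilted and settled flat on release.

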